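Load the glazing brush and hold it ready over the ham loaf

TASK

Take the glazing brush out of its upright stand, dip at least half the length of its bristles into the small round steel pot, then carry it over the row of jars to the long string-tied ham loaf on the white board. Finish still holding the brush upright and still, bristles down, about a centimetre above the middle of the loaf's top without ever touching the loaf, with the broad side of the bristles lined up with the length of the loaf. Do not knock the pot over or push it away, and leave the jars, the round cheese and the loaf where they stand.

Things in the scene. Friction and masses are not known exactly. Their poses are not given: they have to be found in the camera images.
- brush: Flat brush 152 mm long, 50-100 g, upright in its stand, bristles down. Origin: centre of the bristles' flat lower end (tip); z up to the handle's end, x along the broad side, y thin. Rigid bristles 36 x 13 mm (x, y), z 0-36; steel ferrule 38 x 15 up to z 57; wooden handle 24 x 12 up to z 152 mm: pinch it from above across the 12 mm (fingers close along y), e.g. at z 125.
- holder: Fixed aluminium stand, block 75 x 60 x 70 mm, turned about the vertical. Origin: centre of its underside, axes as the brush's. An open-topped slot 43 x 20 mm (x, y), 60 mm deep, holds the brush, tip 10 mm above the table, with about 2.5 mm of play each side; draw the brush straight up by over 60 mm.
- pot: Small open round steel pot, 80 mm outside diameter, 60 mm tall, wall 3 mm, inner floor 5 mm above its underside, 350 g, loose on the table, empty of anything solid. Origin at the centre of its underside, z up.
- pot_rim (a point): Centre of the pot's mouth, at the height of its rim (60 mm above the table).
- loaf: Ham loaf, 140 mm long, 75 mm wide, 76 mm tall, rounded along the top like a half cylinder, tied with four pale strings across it, about 0.9 kg, lying loose on a fixed white board 15 mm thick. Origin at the centre of its underside, x along its length, z up.
- loaf_top (a point): The middle of the loaf's top, the highest line of the loaf, 76 mm above its underside and 91 mm above the table; axes like the loaf's.
- cheese: Round cheese, 90 mm diameter, 42 mm tall, loose on the same white board. Origin at the centre of its underside.
- jar0: Closed glass jar, 64 mm diameter, 110 mm tall, loose, one of three in a row standing between the brush and pot side (robot's right) and the white board (left). Origin at the centre of its underside.
- jar1: Closed glass jar, 64 mm diameter, 110 mm tall, loose, one of three in a row standing between the brush and pot side (robot's right) and the white board (left). Origin at the centre of its underside.
- jar2: Closed glass jar, 64 mm diameter, 110 mm tall, loose, one of three in a row standing between the brush and pot side (robot's right) and the white board (left). Origin at the centre of its underside.

How it is judged:
On the way, in this order (a step that is already met when the one before it is completed fails the run):
1. at least half of the bristles' length is inside the pot (z of brush in the frame of pot_rim below -0.017 m and horizontal distance between brush and pot_rim below 0.03 m and contact force between the fingers and brush above 0.5 N), for 0.2 s.
2. the brush is carried across the row of jars, its tip above their lids (height (world z) of brush above 0.11 m and world y of brush between -0.035 and 0.07 m and contact force between the fingers and brush above 0.5 N).
At the end, for the whole second after the job is handed in: Brush held still, upright within 0.2 rad, tip 3-22 mm above and within 20 mm of the loaf top's middle, broad side within 0.25 rad of the loaf's length, touching no loaf, pot, stand or cheese; pot within 30 mm, jars, cheese and loaf within 15 mm of their starts, upright (z of brush in the frame of loaf_top between 0.003 and 0.022 m and horizontal distance between brush and loaf_top below 0.02 m and angle between brush's own z axis and vertical below 0.2 rad and angle between the x axis of brush and the x axis of loaf, either way round below 0.25 rad and contact force between brush and loaf below 0.05 N and contact force between the fingers and brush above 0.5 N and linear speed of brush below 0.02 m/s and angular speed of brush below 0.2 rad/s and angle between each of pot, jar0, jar1, jar2, cheese, loaf's own z axis and vertical below 0.1 rad and distance of pot from where it was at the start of the episode below 0.03 m and distance of each of jar0, jar1, jar2, cheese, loaf from where it was at the start of the episode below 0.015 m and contact force between brush and pot below 0.05 N and contact force between brush and holder below 0.05 N and contact force between brush and cheese below 0.05 N); the arm keeps its last pose, push and grip.
It fails at once if the brush touches the loaf (contact force between brush and loaf above 0.3 N).
It fails at once if the pot is tipped or pushed more than 30 mm (angle between pot's own z axis and vertical above 0.35 rad or distance of pot from where it was at the start of the episode above 0.03 m).
It fails at once if a jar, the cheese or the loaf is moved more than 15 mm or tipped (distance of any of jar0, jar1, jar2, cheese, loaf from where it was at the start of the episode above 0.015 m or angle between any of jar0, jar1, jar2, cheese, loaf's own z axis and vertical above 0.2 rad).
It also fails if it takes over 43 s, if anything falls off the work surface, if the arm or the gripper's body presses on something with over 40 N, if the wrist force passes 120 N, or if a joint passes its speed limit or range.

ROBOT

A 7-joint arm with a two-finger parallel gripper is mounted at the origin on the work surface. World frame = base frame: x ahead of the robot, y to its left, z up, the work surface at z = 0. Lengths are in m, angles in rad, forces in N, time in s.
With the tool pointing down it reaches from about 0.35 to 0.9 m from the base axis. Payload 8.1 kg.
Tool frame: the origin (TCP) lies at the very end of the fingers, on their centre line; the grasp point (between the pads) lies 19 mm behind it (arm.tcp_to_grasp is the distance from the TCP to the grasp point, in m); z points along the fingers, y is the line along which they close (so a half turn about z gives the same grasp; the last joint's range is limited). The gripper opens to 92 mm and grips with 3 to 60 N. Pads are 19 mm wide; open, the fingers measure 130 mm over their backs; the gripper's body (75 mm by 190 mm) begins 47 mm behind the grasp point.
Start: joints at [-1.28, 0.434, 0.025, 1.573, -0.012, 1.134, -0.075], TCP at [0.24, 0.577, 0.227] pointing down, gripper open.
Joint ranges: [-2.62, 2.62], [-0.44, 2.09], [-1.27, 1.32], [0.08, 2.57], [-1.32, 4.46], [0.12, 2], [-2.74, 2.74]. Speed limits (rad/s): [2.22, 2.22, 3.01, 3.01, 3.14, 3.14, 3.14].

INTERFACE

Orientations are given as a rotation vector (axis times angle).
In Python, from cell import arm, get_image gives the robot as it stands (arm), with the cameras as plain functions.
- The arm moves only by the tool creep_tool, called after "Request:" as name(argument=value, ...), one argument or row to a line, values as JSON. Schema: {"type":"object","properties":{"motion":{"type":"array","items":{"type":"array","prefixItems":[{"type":"array","items":{"type":"number"},"minItems":3,"maxItems":3},{"type":"number"},{"type":"number"}],"minItems":3,"maxItems":3},"minItems":1,"maxItems":10},"clamp_n":{"type":"number"},"only":{"type":"string"},"quiet":{"type":"boolean"},"lines":{"type":"string"}},"required":["motion"],"additionalProperties":false}. motion is a list of rows, 1 to 10 of them, each written [[dx, dy, dz], turn, opening]: dx, dy, dz in m, then a turn about the tool's z in rad, then the opening from 0.0 (shut) to 1.0 (fully open); each row shifts and turns the commanded pose from where the row before left it, along the tool's axes as they then stand; what a row does not reach is not made up. A row lasts 1/10 s, in which the tool goes at most 0.05 m and 0.15 rad, less where a joint would pass 70% of its speed; a pose out of reach is approached as far as the arm can. The fingers move at their own pace and stop on an object; clamp_n is the grip in N (left out, the last holds). Time passes only in rows, so rows that do not move let the fingers close. The tool returns the time, the measured TCP pose, the force, the opening and the grip force at its end. only (a regular expression) keeps the lines of the reply that match it, lines (a string "A,B") keeps lines A to B, and quiet returns only ok. Input that does not fit is refused with a message, and nothing moves.
- arm.observe(): the state, without advancing time (a new reading comes with each control period).
- get_image(name): name is "scene" or "side" or "wrist"; returns a dict with "image" (420x560x3 uint8, blue, green, red), "fx", "fy", "cx", "cy" (pixels), "cam_to_world" (4x4, takes a point from camera to world coordinates); the wrist camera has in their place "mount" (4x4, takes a point from camera to tool coordinates, whose origin is the TCP and whose axes are the flange's). Camera axes: x right, y down, z forward; pixel columns grow to the right and rows downward; lengths in m; the calibration is good to about 2 mm. A picture is of the moment at which its call begins: read the wrist's pose just before it. There is no depth.
- arm.sign_off(): hands the job in; it is judged then, once.
The state is a dict: "clock": time; "joints": joint angles; "dq": joint speeds; "joint_efforts": joint torques, N m; "position": TCP position; "ee_rot": TCP orientation; "force": force on the tool from outside, world axes, zero at the start; "ft_torque": the same for the moment, N m; "width": opening from 0.0 (shut) to 1.0 (fully open); "gripper_force": force on a finger pad.
Only numpy, scipy, OpenCV 4.12 (cv2) and the standard library are available. Lean on these libraries where they do the work, as an engineer would, in place of code of your own. Each camera call takes 0.05 s, during which the arm holds its last target. There are 200 camera calls.

## Working session

There is one attempt and no reset: what is moved stays moved. The work goes in short steps, Python scripts to look and compute and a tool call to move; the robot and the scene stay as the last step left them, time stands still between calls to the robot, and variables do not carry over. Pictures are saved under pics/ and viewed, at most 10 in all, crops included, and the job is handed in when it is done.

```bash
ls; mkdir -p pics
```

Run:
```python
from cell import arm, get_image
import cv2,numpy as np
s=arm.observe();print(s["clock"],s["position"],s["ee_rot"],s["width"])
for n in("scene","side"):
    d=get_image(n);cv2.imwrite(f"pics/{n}0.png",d["image"]);print(n,d["fx"],d["cx"],d["cy"],np.round(d["cam_to_world"],3).tolist())
print(get_image("wrist")["mount"])
```

```text
cell.py
pics
0.0 [0.23967527 0.57666979 0.22596043] [-6.14722331e-01 -3.08069486e+00  2.41621753e-03] 0.9979694117486805
scene 388.7738783308666 286.54730933787135 205.31582735658654 [[0.272, 0.771, -0.576, 0.961], [0.962, -0.221, 0.159, -0.111], [-0.004, -0.597, -0.802, 0.646], [0.0, 0.0, 0.0, 1.0]]
side 536.7929044007465 275.20351461452987 210.53702416839343 [[0.856, -0.308, 0.414, 0.105], [-0.516, -0.49, 0.702, -0.72], [-0.013, -0.815, -0.579, 0.71], [0.0, 0.0, 0.0, 1.0]]
[[ 3.36948935e-04 -9.69700691e-01 -2.44295838e-01  6.56319142e-02]
 [ 9.99999852e-01  4.31044483e-04 -3.31709488e-04  5.29551224e-04]
 [ 4.26961293e-04 -2.44295690e-01  9.69700693e-01 -1.57691230e-01]
 [ 0.00000000e+00  0.00000000e+00  0.00000000e+00  1.00000000e+00]]
```

View pics/scene0.png

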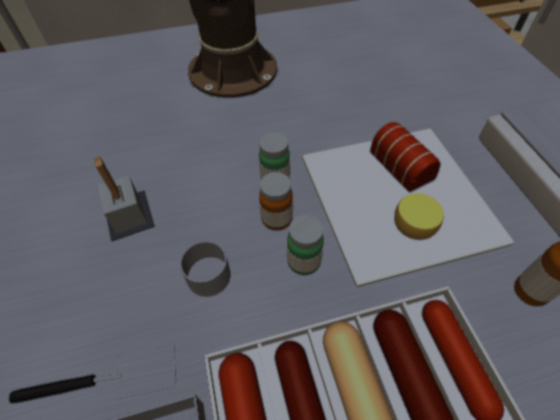

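View pics/side0.png

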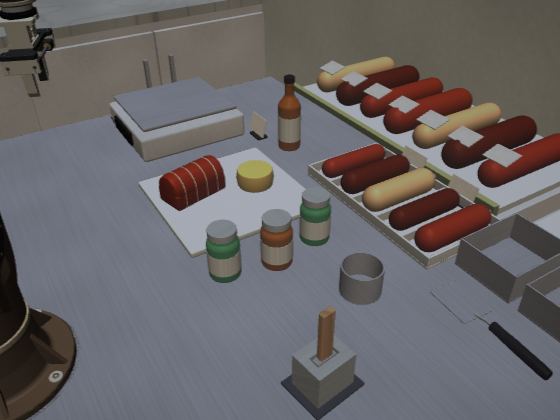

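Run:
```python
import cv2,numpy as np
a=cv2.imread("pics/scene0.png");b=cv2.imread("pics/side0.png")
def c(i,x,y):return cv2.resize(i[y:y+75,x:x+100],None,fx=4,fy=4,interpolation=cv2.INTER_CUBIC)
o=np.vstack([np.hstack([c(a,75,150),c(a,355,118)]),np.hstack([c(b,277,305),c(b,140,145)])])
cv2.imwrite("pics/crop1.png",cv2.convertScaleAbs(o,alpha=1.5))
```

```text
(no output)
```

View pics/crop1.png

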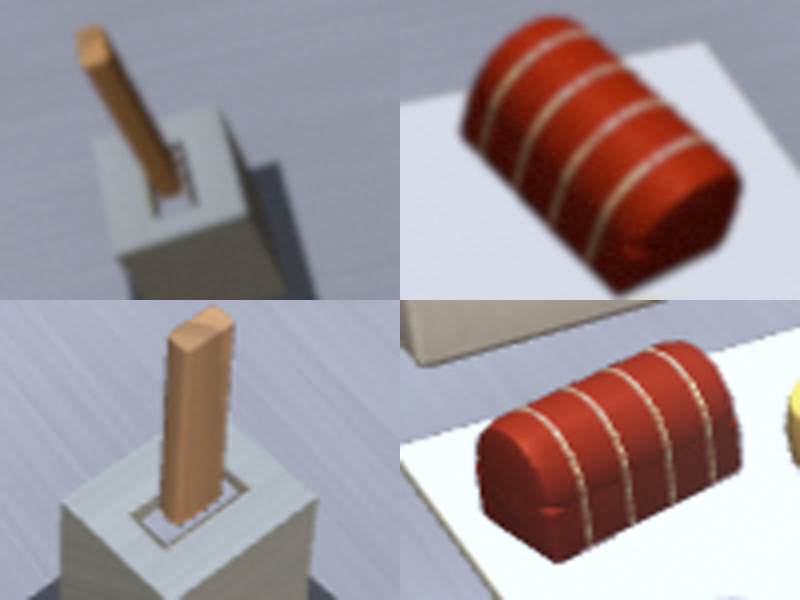

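The crops show the block's top corners, the handle's end (scene ≈(98,162), side ≈(327,312)), and the loaf's bottom corners. The pot's rim is at scene ≈(205,258), side ≈(362,268).

Create h.py:
```python
import numpy as np,cv2
from scipy.spatial.transform import Rotation as R
def ray(d,u,v):
    T=np.array(d["cam_to_world"]);r=T[:3,:3]@[(u-d["cx"])/d["fx"],(v-d["cy"])/d["fy"],1];return T[:3,3],r
def atz(d,u,v,z):
    o,r=ray(d,u,v);return o+r*(z-o[2])/r[2]
```

Run:
```python
from cell import arm, get_image
from h import *
A=get_image("scene");B=get_image("side")
np.set_printoptions(precision=4,suppress=True)
def show(n,P):
    P=np.array(P);print(n,P[:,:2].tolist() if 0 else "\n",P[:,:2],"mean",P.mean(0)[:2]);
    for i in range(len(P)-1):
        e=P[i+1]-P[i];print("  len",np.linalg.norm(e),"ang",np.arctan2(e[1],e[0]))
show("block scene",[atz(A,75+x/4,150+y/4,.07) for x,y in[(93,143),(218,105),(250,213),(123,260)]])
show("block side",[atz(B,277+x/4,305+y/4,.07) for x,y in[(62,203),(172,297),(317,197),(213,122)]])
show("slot scene",[atz(A,75+x/4,150+y/4,.07) for x,y in[(150,153),(181,143),(198,208),(157,215)]])
show("slot side",[atz(B,277+x/4,305+y/4,.07) for x,y in[(133,217),(167,248),(250,192),(222,166)]])
print("handle",atz(A,98.2,162,.162),atz(B,327.2,312.2,.162))
print("pot",atz(A,205,258,.06),atz(B,362,268,.06))
show("loaf side",[atz(B,140+x/4,145+y/4,.015) for x,y in[(78,210),(158,262),(340,168)]])
show("loaf scene",[atz(A,355+x/4,118+y/4,.015) for x,y in[(62,132),(220,295)]])
for n,d,pts,z in[("jarS",A,[(274,142),(276,184),(306,229)],.11),("jarB",B,[(223,231),(277,220),(316,197)],.11)]:
    print(n,[atz(d,u,v,z)[:2].round(3).tolist() for u,v in pts])
s=arm.observe();M=R.from_rotvec(s["ee_rot"]).as_matrix();print(M)
# pot rim fit: silhouettes
for n,d,box in[("scene",A,(175,235,230,300)),("side",B,(330,245,395,310))]:
    x0,y0,x1,y1=box;o=d["image"][y0:y1,x0:x1];cv2.imwrite(f"pics/pot_{n}.png",cv2.convertScaleAbs(cv2.resize(o,(390,390),interpolation=2),alpha=1.6))
a=cv2.imread("pics/pot_scene.png");b=cv2.imread("pics/pot_side.png");cv2.imwrite("pics/pot.png",np.hstack([a,b]))
```

```text
block scene 
 [[ 0.4027 -0.3326]
 [ 0.3945 -0.2736]
 [ 0.4668 -0.262 ]
 [ 0.4783 -0.319 ]] mean [ 0.4356 -0.2968]
  len 0.05950839103879296 ang 1.7088986230672059
  len 0.07325898413484865 ang 0.1600970863167498
  len 0.05817599902955295 ang -1.372182767652436
block side 
 [[ 0.3919 -0.2778]
 [ 0.4027 -0.3337]
 [ 0.4743 -0.3254]
 [ 0.4628 -0.2755]] mean [ 0.4329 -0.3031]
  len 0.05693269321625957 ang -1.3804252964956483
  len 0.07207567257456442 ang 0.11530826748508886
  len 0.051259247734922894 ang 1.7983077095939504
slot scene 
 [[ 0.4167 -0.3062]
 [ 0.4144 -0.2918]
 [ 0.4571 -0.2852]
 [ 0.4561 -0.3036]] mean [ 0.4361 -0.2967]
  len 0.014650273413877778 ang 1.7283967556750013
  len 0.04322985600511783 ang 0.1533275660612332
  len 0.018517329646833707 ang -1.6279093779327813
slot side 
 [[ 0.4108 -0.2971]
 [ 0.4134 -0.3152]
 [ 0.4545 -0.3104]
 [ 0.4529 -0.2949]] mean [ 0.4329 -0.3044]
  len 0.018331162372080528 ang -1.4256195649530388
  len 0.041340366533126484 ang 0.11602995404507556
  len 0.015615693807031147 ang 1.6725975963300548
handle [ 0.4374 -0.2977  0.162 ] [ 0.4325 -0.303   0.162 ]
pot [ 0.6103 -0.1595  0.06  ] [ 0.6105 -0.1695  0.06  ]
loaf side 
 [[0.4014 0.311 ]
 [0.4205 0.2373]
 [0.551  0.2697]] mean [0.4576 0.2727]
  len 0.07612780829367816 ang -1.3177162093243722
  len 0.13445587818885094 ang 0.24376127635138828
loaf scene 
 [[0.4136 0.2378]
 [0.5452 0.2699]] mean [0.4794 0.2539]
  len 0.13549600431722397 ang 0.23877165130478717
jarS [[0.421, 0.014], [0.525, -0.01], [0.632, 0.013]]
jarB [[0.42, 0.003], [0.521, -0.021], [0.628, 0.004]]
[[-0.9234  0.3838 -0.0002]
 [ 0.3838  0.9234 -0.0007]
 [-0.0001 -0.0007 -1.    ]]
```

View pics/pot.png

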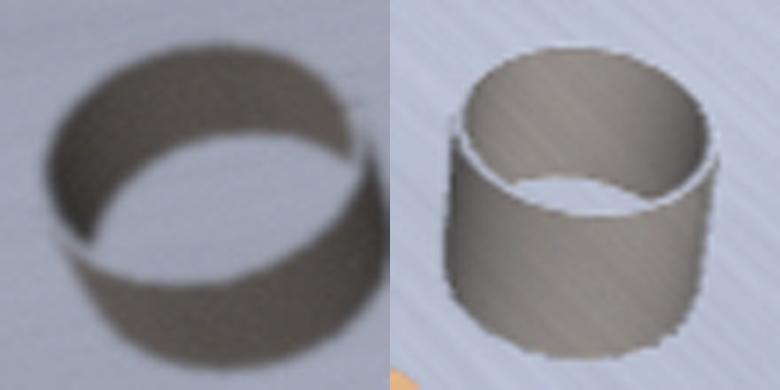

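The pot views put the rim centre at scene ≈(204.5,262.5), side ≈(363,267). The two cameras disagree by several mm, so I'll refine with the wrist camera above the brush. First the turn.

Request:
creep_tool(
  motion=[
    [[0, 0, -0.01], 0.15, 1],
    [[0, 0, -0.01], 0.15, 1],
    [[0, 0, -0.01], 0.15, 1],
    [[0, 0, -0.01], 0.15, 1],
    [[0, 0, -0.01], 0.15, 1],
    [[0, 0, -0.01], 0.15, 1],
    [[0, 0, 0], 0.15, 1],
    [[0, 0, 0], 0.15, 1],
    [[0, 0, 0], 0.15, 1],
  ],
)

```text
clock: 1.15
position: [0.2397, 0.5771, 0.2867]
ee_rot: [-2.411, -2.014, 0.0]
force: [-0.6, 0.3, -0.3]
width: 0.999
gripper_force: 0.0
```

Request:
creep_tool(
  motion=[
    [[0, 0, 0], 0.15, 1],
    [[0, 0, 0], 0.15, 1],
    [[0, 0, 0], 0.15, 1],
    [[0, 0, 0], 0.15, 1],
    [[0, 0, 0], 0.15, 1],
    [[0, 0, 0], 0.15, 1],
    [[0, 0, 0], 0.15, 1],
    [[0, 0, 0], 0.15, 1],
    [[0, 0, 0], 0.06, 1],
    [[0, 0, 0], 0, 1],
  ],
)

```text
clock: 2.15
position: [0.2396, 0.5771, 0.2865]
ee_rot: [3.134, 0.215, -0.0]
force: [-0.1, -0.2, -0.2]
width: 1.005
gripper_force: 0.0
```

Create st.py:
```python
import sys
from h import *
from cell import arm, get_image
s=arm.observe();M=R.from_rotvec(s["ee_rot"]).as_matrix();p=np.array(s["position"])
np.set_printoptions(precision=4,suppress=True)
print("t",s["clock"],"p",p,"yang",np.arctan2(M[1,1],M[0,1]),"tilt",np.arccos(-M[2,2]),"j",np.array(s["joints"]),"F",s["force"],"w",s["width"],"g",s["gripper_force"])
if len(sys.argv)>3:print("delta tool",M.T@(np.array(list(map(float,sys.argv[1:4])))-p))
```

```bash
python3 st.py 0.436 -0.30 0.28
```

```text
t 2.15 p [0.2396 0.5771 0.2865] yang -1.4336257081487735 tilt 0.00044397720519610373 j [-1.6685  0.4301  0.6094  1.5191 -0.2522  1.2722 -2.461 ] F [-0.0687 -0.2167 -0.1812] w 1.0051024813081384 g 0.0
delta tool [0.0746 0.8957 0.0069]
```

Request:
creep_tool(
  motion=[
    [[0.01, 0.04, 0], 0, 1],
    [[0.015, 0.045, 0], 0, 1],
    [[0.015, 0.045, 0], 0, 1],
    [[0.015, 0.045, 0], 0, 1],
    [[0.015, 0.045, 0], 0, 1],
    [[0.015, 0.045, 0], 0, 1],
    [[0.015, 0.045, 0], 0, 1],
    [[0.01, 0.045, 0], 0, 1],
    [[0, 0.045, 0], 0, 1],
    [[0, 0.045, 0], 0, 1],
  ],
)

```text
clock: 3.15
position: [0.4101, 0.1494, 0.2868]
ee_rot: [-3.134, -0.219, -0.001]
force: [2.0, -0.3, 0.3]
width: 0.998
gripper_force: 0.0
```

Request:
creep_tool(
  motion=[
    [[0, 0.045, 0], 0, 1],
    [[0, 0.045, 0], 0, 1],
    [[0, 0.045, 0], 0, 1],
    [[-0.005, 0.045, 0], 0, 1],
    [[-0.005, 0.045, 0], 0, 1],
    [[-0.005, 0.045, 0], 0, 1],
    [[-0.01, 0.045, 0], 0, 1],
    [[-0.01, 0.045, 0], 0, 1],
    [[0, 0.045, 0], 0, 1],
    [[0, 0.02, 0], 0, 1],
  ],
)

```text
clock: 4.15
position: [0.4327, -0.2786, 0.2869]
ee_rot: [3.132, 0.214, 0.0]
force: [0.5, 0.4, -0.1]
width: 0.997
gripper_force: 0.0
```

```bash
python3 st.py 0.436 -0.30 0.28
```

```text
t 4.15 p [ 0.4327 -0.2786  0.2869] yang -1.4346815709297789 tilt 0.0018731231256644554 j [-0.3797  0.3134  1.1213  1.8043 -0.2999  1.2112 -0.6049] F [ 0.5275  0.3915 -0.1137] w 0.9973809378363673 g 0.0
delta tool [0.0003 0.0216 0.0069]
```

Request:
creep_tool(
  motion=[
    [[0, 0.022, 0], 0, 1],
    [[0, 0, 0], 0, 1],
    [[0, 0, 0], 0, 1],
  ],
)

```text
clock: 4.45
position: [0.4362, -0.2963, 0.2865]
ee_rot: [-3.134, -0.216, 0.001]
force: [0.4, -0.0, -0.0]
width: 1.0
gripper_force: 0.0
```

Create wr.py:
```python
import sys,json
from h import *
from cell import arm, get_image
s=arm.observe();d=get_image("wrist")
T=np.eye(4);T[:3,:3]=R.from_rotvec(s["ee_rot"]).as_matrix();T[:3,3]=s["position"]
c={k:d[k] for k in("fx","fy","cx","cy")};c["cam_to_world"]=(T@np.array(d["mount"])).tolist()
json.dump(c,open(f"pics/{sys.argv[1]}.json","w"));cv2.imwrite(f"pics/{sys.argv[1]}.png",d["image"]);print(s["position"])
cv2.imwrite(f"pics/{sys.argv[1]}b.png",cv2.convertScaleAbs(cv2.resize(d["image"],(800,600),interpolation=2),alpha=1.4))
```

```bash
python3 wr.py w1
```

```text
[ 0.43617582 -0.29629579  0.28652935]
```

View pics/w1b.png

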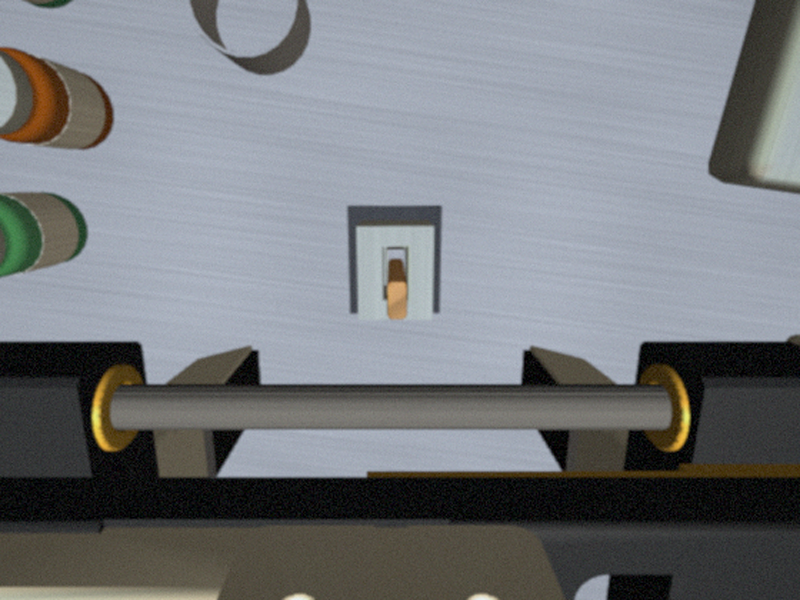

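The wrist view shows the handle's end at ≈(397,299) in the 800-wide picture, square to the image, fingers left and right of it. The block top spans (356–434, 225–319).

Run:
```python
from h import *;import json
d=json.load(open("pics/w1.json"));k=.7
for n,u,v,z in[("handle",397,299,.162),("hl",388,300,.162),("hr",407,300,.162),("htop",397,281,.162),("hbot",397,319,.162),("b1",356,225,.07),("b2",434,225,.07),("b3",438,319,.07),("b4",357,319,.07),("slot l",385,247,.07),("slot r",407,247,.07),("potL out",190,0,.06),("pot R",310,20,.06),]:print(n,atz(d,u*k,v*k,z).round(4))
```

```bash
python3 st.py
```

```text
handle [ 0.4342 -0.3001  0.162 ]
hl [ 0.4329 -0.2949  0.162 ]
hr [ 0.4344 -0.3062  0.162 ]
htop [ 0.4452 -0.2986  0.162 ]
hbot [ 0.4218 -0.3019  0.162 ]
b1 [ 0.4661 -0.265   0.07  ]
b2 [ 0.4744 -0.3245  0.07  ]
b3 [ 0.4006 -0.3397  0.07  ]
b4 [ 0.3916 -0.2748  0.07  ]
slot l [ 0.4524 -0.2894  0.07  ]
slot r [ 0.4548 -0.3064  0.07  ]
potL out [ 0.6059 -0.1287  0.06  ]
pot R [ 0.605  -0.2143  0.06  ]
t 4.5 p [ 0.4365 -0.2955  0.2865] yang -1.4318589200036849 tilt 0.0007651019167172574 j [-0.3187  0.3425  1.1022  1.7753 -0.3244  1.2248 -0.5591] F [-0.0565  0.3243 -0.2938] w 0.9987127284310542 g 0.0
```

Request:
creep_tool(
  motion=[
    [[-0.003, 0.0045, 0.02], 0, 0.6],
    [[0, 0, 0.03], 0, 0.6],
    [[0, 0, 0.03], 0, 0.5],
    [[0, 0, 0.03], 0, 0.5],
    [[0, 0, 0.03], 0, 0.5],
    [[0, 0, 0.02], 0, 0.5],
    [[0, 0, 0.01], 0, 0.5],
    [[0, 0, 0], 0, 0.5],
  ],
)

```text
clock: 5.3
position: [0.4341, -0.2996, 0.1161]
ee_rot: [-3.133, -0.219, 0.002]
force: [-0.2, 0.1, 0.8]
width: 0.502
gripper_force: 0.0
```

```bash
python3 st.py 0.4342 -0.3002 0.116
```

```text
t 5.3 p [ 0.4341 -0.2996  0.1161] yang -1.431234200811233 tilt 0.00174811584596108 j [-0.1379  0.5387  0.9173  1.989  -0.5537  0.8862 -0.3533] F [-0.2434  0.0941  0.7781] w 0.5015385742769567 g 0.0
delta tool [-0.      0.0006  0.0001]
```

Request:
creep_tool(
  motion=[
    [[0, 0, 0], 0, 0],
    [[0, 0, 0], 0, 0],
    [[0, 0, 0], 0, 0],
    [[0, 0, 0], 0, 0],
    [[0, 0, 0], 0, 0],
    [[0, 0, 0], 0, 0],
  ],
  clamp_n=25,
)

```text
clock: 5.9
position: [0.4344, -0.3011, 0.1171]
ee_rot: [3.134, 0.216, 0.001]
force: [-0.2, -0.1, 4.8]
width: 0.126
gripper_force: 25.0
```

```bash
python3 st.py
```

```text
t 5.9 p [ 0.4344 -0.3011  0.1171] yang -1.4331693610739595 tilt 0.0006032048664831956 j [-0.1367  0.5379  0.9187  1.9875 -0.5538  0.8864 -0.3534] F [-0.2105 -0.0906  4.7725] w 0.1264773416639278 g 24.99672621488571
```

Request:
creep_tool(
  motion=[
    [[0, 0, -0.01], 0, 0],
    [[0, 0, -0.015], 0, 0],
    [[0, 0, -0.015], 0, 0],
    [[0, 0, -0.015], 0, 0],
    [[0, 0, -0.015], 0, 0],
    [[0, 0, -0.015], 0, 0],
    [[0, 0, -0.02], 0, 0],
    [[0, 0, -0.02], 0, 0],
    [[0, 0, 0], 0, 0],
  ],
)

```text
clock: 6.8
position: [0.4352, -0.3021, 0.2446]
ee_rot: [3.132, 0.216, 0.006]
force: [0.4, -0.6, -1.1]
width: 0.13
gripper_force: 25.0
```

```bash
python3 wr.py w2; python3 st.py
```

```text
[ 0.43516384 -0.3020743   0.24461961]
t 6.85 p [ 0.4348 -0.3014  0.2431] yang -1.432750571062361 tilt 0.0025025951335116443 j [-0.2701  0.388   1.0687  1.8396 -0.376   1.1338 -0.5026] F [-0.4167 -0.9727 -1.4215] w 0.12999441121217997 g 24.996800422668457
```

View pics/w2b.png

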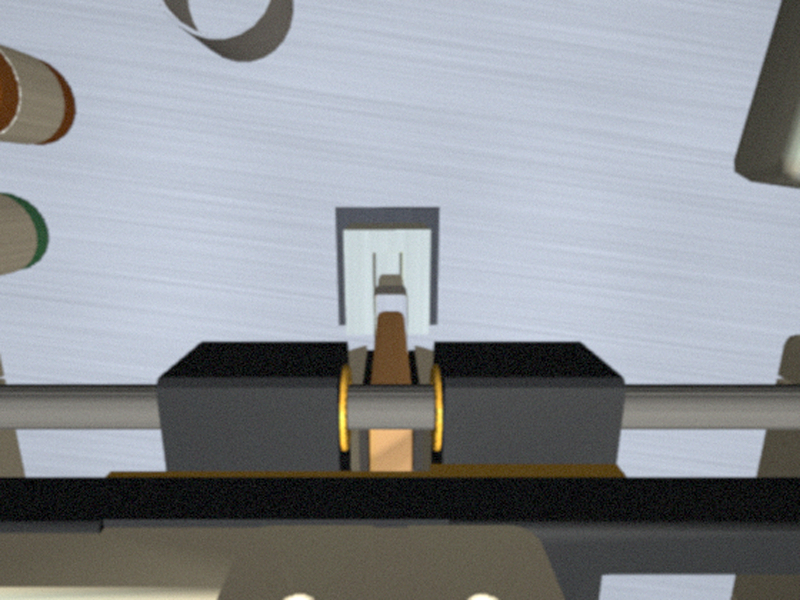

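The brush is drawn out and upright in the fingers, with ferrule and bristles clear above the slot at ≈(390,280–320). Now the pot's centre.

Run:
```python
from cell import arm, get_image
from h import *
A=get_image("scene");B=get_image("side")
print("pot",atz(A,204.5,262.5,.06),atz(B,362.8,266.8,.06))
# least-squares: project rim circle silhouette extremes (outer left,right,top,bottom) 
from scipy.optimize import least_squares
t=np.linspace(0,2*np.pi,200)
obs=[(A,175+np.array([45,372])/7.09,235+np.array([40,290])/6),(B,330+np.array([68,328])/6,245+np.array([45,217])/6)]
def f(p,sel):
    r=[]
    for i in sel:
        d,U,V=obs[i];T=np.linalg.inv(np.array(d["cam_to_world"]))
        P=np.c_[p[0]+.04*np.cos(t),p[1]+.04*np.sin(t),0*t+.06,0*t+1]@T.T
        u=d["fx"]*P[:,0]/P[:,2]+d["cx"];v=d["fy"]*P[:,1]/P[:,2]+d["cy"]
        r+=[u.min()-U[0],u.max()-U[1],v.min()-V[0],v.max()-V[1]]
    return r
for sel in([0],[1],[0,1]):
    q=least_squares(f,[.61,-.165],args=(sel,));print(sel,q.x,q.fun.round(1))
```

```bash
python3 st.py .61 -.167 .226
```

```text
pot [ 0.618662   -0.16160485  0.06      ] [ 0.61382579 -0.16772825  0.06      ]
[0] [ 0.61715701 -0.16135606] [-0.7  0.7 -0.2  0.1]
[1] [ 0.61483136 -0.16673765] [-0.6  0.6 -0.3  0.2]
[0, 1] [ 0.61668204 -0.16308711] [-1.7 -0.4 -0.1  0.1 -1.   0.  -1.7 -1.4]
t 6.95 p [ 0.4341 -0.3006  0.2415] yang -1.4327214867996672 tilt 0.0005752120674163375 j [-0.2693  0.3897  1.0672  1.8419 -0.3766  1.133  -0.5022] F [-0.284   0.0721 -1.356 ] w 0.12970915272786424 g 24.99679684638977
delta tool [ 0.1926 -0.1081  0.0156]
```

Request:
creep_tool(
  motion=[
    [[0.02, -0.011, 0], 0, 0],
    [[0.03, -0.017, 0], 0, 0],
    [[0.03, -0.017, 0], 0, 0],
    [[0.03, -0.017, 0], 0, 0],
    [[0.03, -0.016, 0], 0, 0],
    [[0.03, -0.016, 0], 0, 0],
    [[0.02, -0.011, 0], 0, 0],
    [[0.008, -0.004, 0], 0, 0],
    [[0, 0, 0], 0, 0],
    [[0, 0, 0], 0, 0],
  ],
)

```text
clock: 7.95
position: [0.6141, -0.1672, 0.2414]
ee_rot: [3.134, 0.213, -0.002]
force: [0.2, 0.2, -0.4]
width: 0.13
gripper_force: 25.0
```

```bash
python3 st.py .615 -.165 .14; python3 wr.py w3
```

Run:
```python
from cell import arm, get_image;import cv2,numpy as np
a=get_image("scene")["image"][130:330,100:300];b=get_image("side")["image"][140:340,260:460]
w=cv2.imread("pics/w3.png")
o=np.zeros((600,800,3),np.uint8);o[:360,:400]=cv2.resize(a,(400,360));o[:360,400:]=cv2.resize(b,(400,360));o[360:,:320]=cv2.resize(w,(320,240))
cv2.imwrite("pics/pot2.png",cv2.convertScaleAbs(o,alpha=1.4))
```

```text
t 7.95 p [ 0.6141 -0.1672  0.2414] yang -1.4349657527839492 tilt 0.0012528912794091472 j [-0.42    0.5897  0.9893  1.5729 -0.509   1.2591 -0.7835] F [ 0.1967  0.2125 -0.3795] w 0.12955639927069595 g 24.996581375598907
delta tool [ 0.0013 -0.0021  0.1014]
[ 0.61407527 -0.16719928  0.24144117]
```

View pics/pot2.png

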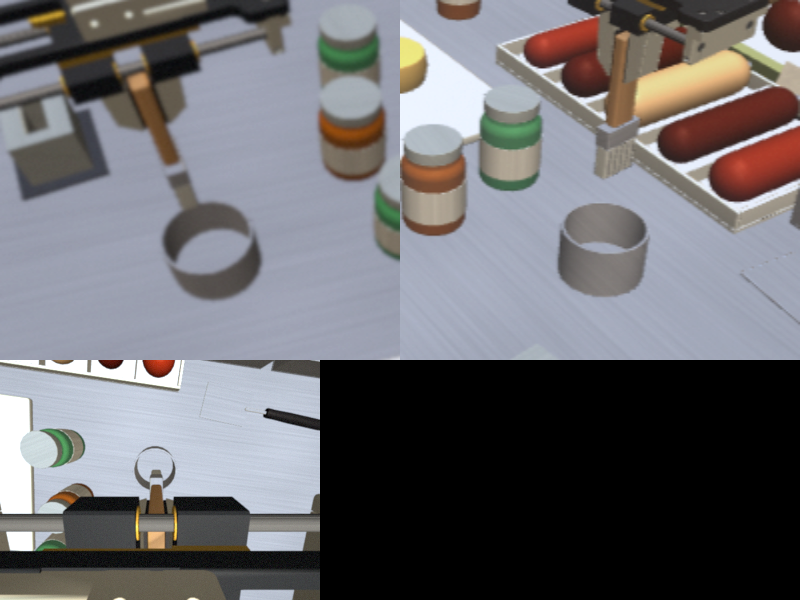

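The brush hangs upright above the pot in all three views, lined up with its mouth. Dip to tip z ≈ 0.028.

Request:
creep_tool(
  motion=[
    [[0.001, -0.001, 0.02], 0, 0],
    [[0, 0, 0.03], 0, 0],
    [[0, 0, 0.025], 0, 0],
    [[0, 0, 0.015], 0, 0],
    [[0, 0, 0.01], 0, 0],
    [[0, 0, 0.007], 0, 0],
    [[0, 0, 0], 0, 0],
    [[0, 0, 0], 0, 0],
    [[0, 0, 0], 0, 0],
    [[0, 0, 0], 0, 0],
  ],
)

```text
clock: 9.1
position: [0.6166, -0.1648, 0.1354]
ee_rot: [3.134, 0.216, 0.002]
force: [-0.1, -0.7, -0.9]
width: 0.129
gripper_force: 25.0
```

```bash
python3 st.py
```

```text
t 9.1 p [ 0.6166 -0.1648  0.1354] yang -1.432954661060585 tilt 0.001066053636645641 j [-0.3798  0.6859  0.9086  1.6944 -0.6073  1.0671 -0.7081] F [-0.1337 -0.6762 -0.893 ] w 0.12922643086168686 g 24.996864795684814
```

Request:
creep_tool(
  motion=[
    [[0, 0, -0.02], 0, 0],
    [[0, 0, -0.03], 0, 0],
    [[0, 0, -0.03], 0, 0],
    [[0, 0, -0.03], 0, 0],
    [[0, 0, -0.025], 0, 0],
    [[0, 0, -0.01], 0, 0],
  ],
)

```text
clock: 9.7
position: [0.617, -0.1655, 0.2826]
ee_rot: [3.133, 0.216, 0.006]
force: [-0.2, -0.9, -0.8]
width: 0.132
gripper_force: 25.0
```

Request:
creep_tool(
  motion=[
    [[0, -0.025, 0], 0, 0],
    [[-0.005, -0.035, 0], 0, 0],
    [[-0.008, -0.04, 0], 0, 0],
    [[-0.008, -0.04, 0], 0, 0],
    [[-0.008, -0.04, 0], 0, 0],
    [[-0.008, -0.04, 0], 0, 0],
    [[-0.008, -0.04, 0], 0, 0],
    [[-0.008, -0.04, 0], 0, 0],
    [[-0.008, -0.04, 0], 0, 0],
    [[-0.008, -0.04, 0], 0, 0],
  ],
)

```text
clock: 10.7
position: [0.4946, 0.2038, 0.2793]
ee_rot: [-3.134, -0.217, 0.001]
force: [0.3, -0.2, -1.1]
width: 0.129
gripper_force: 25.0
```

```bash
python3 st.py .474 .29 .28
```

```text
t 10.7 p [0.4946 0.2038 0.2793] yang -1.4328329043414856 tilt 0.0005291599285529618 j [-1.3145  0.3937  1.1571  1.771  -0.3823  1.2299 -1.4866] F [ 0.2662 -0.2079 -1.1432] w 0.12852186391969264 g 24.99573826789856
delta tool [-0.0085 -0.0882 -0.0007]
```

Request:
creep_tool(
  motion=[
    [[-0.003, -0.035, 0], 0, 0],
    [[-0.003, -0.03, 0], 0, 0],
    [[-0.002, -0.018, 0], 0, 0],
    [[0, 0, 0], -0.05, 0],
    [[0, 0, 0], -0.05, 0],
    [[0, 0, 0], 0, 0],
    [[0, 0, 0], 0, 0],
  ],
)

```text
clock: 11.4
position: [0.4765, 0.2826, 0.2796]
ee_rot: [-3.12, -0.369, 0.0]
force: [0.8, 1.3, -1.0]
width: 0.131
gripper_force: 25.0
```

```bash
python3 wr.py w4; python3 st.py .474 .29 .28;  python3 - <<'E'
from cell import arm, get_image;import cv2,numpy as np
a=get_image("scene")["image"][60:210,320:480];b=get_image("side")["image"][90:240,120:280]
w=cv2.imread("pics/w4.png")
o=np.zeros((600,800,3),np.uint8);o[:375,:400]=cv2.resize(a,(400,375));o[:375,400:]=cv2.resize(b,(400,375));o[375:,:400]=cv2.resize(w[60:239,80:399],(400,225))
cv2.imwrite("pics/loaf2.png",cv2.convertScaleAbs(o,alpha=1.4))
E
```

```text
[0.47654975 0.28264767 0.27961129]
t 11.45 p [0.4765 0.2827 0.2796] yang -1.3354980460990895 tilt 0.00015850346406684078 j [-1.4051  0.424   1.1162  1.7256 -0.4006  1.2463 -1.5278] F [-0.0082 -0.6611 -1.0901] w 0.13245659457792636 g 24.99672442674637
delta tool [-0.0008 -0.0076 -0.0004]
```

View pics/w4b.png

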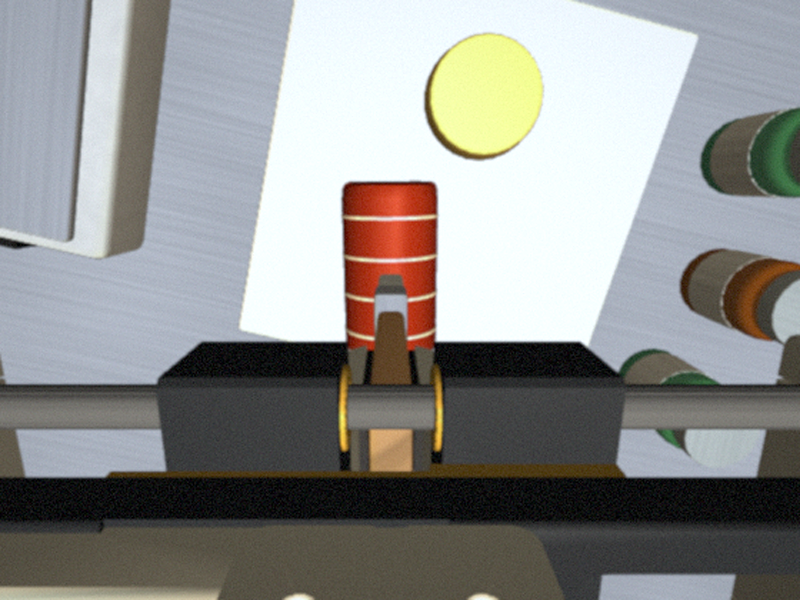

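View pics/loaf2.png

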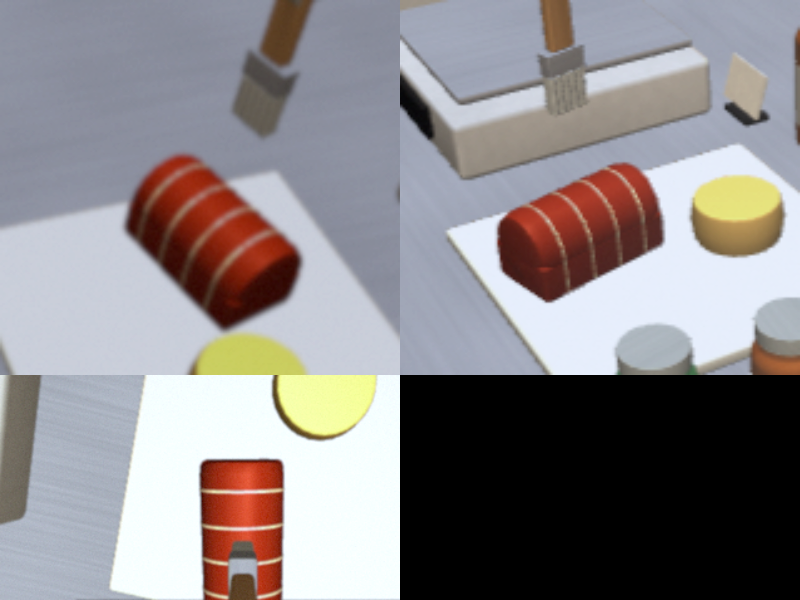

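The wrist view shows the loaf parallel to the image columns (edges 342–438, far end row 183, strings at rows 217, 260, 298, 337) with the brush in its middle. Turn these into positions.

Run:
```python
from h import *;import json
d=json.load(open("pics/w4.json"));k=.7
Y=-1.3355;ty=np.array([np.cos(Y),np.sin(Y)]);tx=np.array([-ty[1],ty[0]])
p0=np.array([.4765,.2827])
for n,u,v,z in[("L",343,220,.0535),("R",438,220,.0535),("L2",346,320,.0535),("R2",436,320,.0535),("end",390,183,.088),("s1",390,217,.091),("s2",390,260,.091),("s3",390,298,.091),("s4",390,337,.091),("tip",391,277,.173)]:
    q=atz(d,u*k,v*k,z)[:2];print(n,q.round(4),"tool x,y",((q-p0)@tx).round(4),((q-p0)@ty).round(4))
```

```text
L [0.5039 0.328 ] tool x,y 0.0372 -0.0376
R [0.5214 0.2552] tool x,y 0.0372 0.0372
L2 [0.4244 0.3084] tool x,y -0.0447 -0.0371
R2 [0.4418 0.2358] tool x,y -0.0446 0.0375
end [0.54   0.2986] tool x,y 0.0655 -0.0006
s1 [0.5173 0.2931] tool x,y 0.0421 -0.0006
s2 [0.4874 0.2859] tool x,y 0.0114 -0.0006
s3 [0.4599 0.2793] tool x,y -0.017 -0.0006
s4 [0.4304 0.2723] tool x,y -0.0472 -0.0006
tip [0.4907 0.2861] tool x,y 0.0146 -0.0
```

The loaf's centre line is under the tool and its middle lies about 3 mm back. The measured width of 75 mm matches. Descend.

Request:
creep_tool(
  motion=[
    [[-0.002, 0, 0.015], 0, 0],
    [[0, 0, 0.02], 0, 0],
    [[0, 0, 0.014], 0, 0],
    [[0, 0, 0.008], 0, 0],
    [[0, 0, 0.005], 0, 0],
    [[0, 0, 0.003], 0, 0],
    [[0, 0, 0.002], 0, 0],
    [[0, 0, 0], 0, 0],
    [[0, 0, 0], 0, 0],
    [[0, 0, 0], 0, 0],
  ],
)

```text
clock: 12.55
position: [0.4747, 0.283, 0.2131]
ee_rot: [-3.119, -0.373, -0.001]
force: [-0.9, -0.2, -1.6]
width: 0.13
gripper_force: 25.0
```

```bash
python3 st.py;  python3 - <<'E'
from cell import arm, get_image;import cv2,numpy as np
from h import *
o=[]
for n,x,y in(("scene",360,90),("side",140,120)):
    d=get_image(n);i=cv2.convertScaleAbs(cv2.resize(d["image"][y:y+90,x:x+100],(400,360),interpolation=2),alpha=1.4)
    T=np.linalg.inv(np.array(d["cam_to_world"]))
    for z,c in((.104,(0,255,0)),(.091,(255,0,0))):
        q=T@[.4745,.2822,z,1];cv2.circle(i,(int((d["fx"]*q[0]/q[2]+d["cx"]-x)*4),int((d["fy"]*q[1]/q[2]+d["cy"]-y)*4)),3,c,-1)
    o.append(i)
cv2.imwrite("pics/fin.png",np.hstack(o))
E
```

```text
t 12.55 p [0.4747 0.283  0.2131] yang -1.3330474749670422 tilt 0.0005935179160778846 j [-1.3627  0.4829  1.0606  1.8253 -0.4691  1.112  -1.4679] F [-0.9183 -0.2282 -1.6031] w 0.1303598437377333 g 24.99681204557419
```

View pics/fin.png

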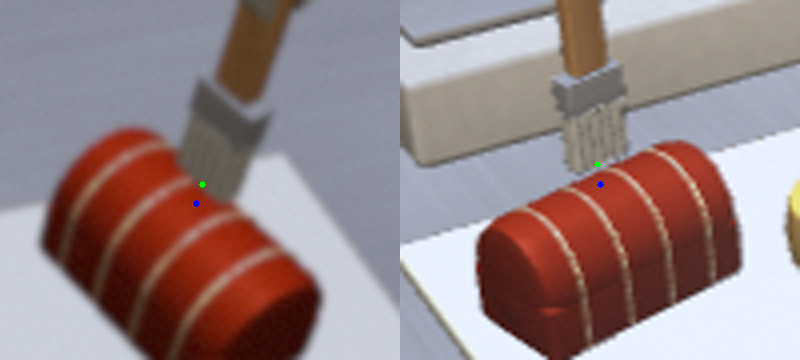

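The tip is centred above the loaf's middle, between strings 2 and 3. By the marks it is at about z 0.105, roughly 15 mm clear, so I'll lower it 3 mm and hold.

Request:
creep_tool(
  motion=[
    [[0, 0, 0.002], 0, 0],
    [[0, 0, 0.001], 0, 0],
    [[0, 0, 0], 0, 0],
    [[0, 0, 0], 0, 0],
    [[0, 0, 0], 0, 0],
    [[0, 0, 0], 0, 0],
    [[0, 0, 0], 0, 0],
  ],
)

```text
clock: 13.35
position: [0.4745, 0.2829, 0.2098]
ee_rot: [-3.119, -0.372, -0.0]
force: [0.6, 0.4, -1.1]
width: 0.128
gripper_force: 25.0
```

```bash
python3 st.py; python3 -c "
from cell import arm, get_image;print(arm.sign_off())"
```

```text
t 13.35 p [0.4745 0.2829 0.2098] yang -1.3331442378983085 tilt 0.00013436080502883665 j [-1.3601  0.4863  1.0574  1.8295 -0.4728  1.1061 -1.4649] F [ 0.5803  0.4229 -1.063 ] w 0.12848214698008012 g 24.99684065580368
the job is handed in; nothing more can be done
None
```

I dipped the brush in the pot, carried it over the jars and handed the job in at 13.4 s; the brush was held upright about 12 mm above the middle of the loaf's top, broad side along the loaf's length, but the hand-in returned no verdict.

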